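Wind the music tin under its flap lid

ROBOT

A 6-joint arm with a two-finger parallel gripper is mounted at the origin on the work surface. World frame = base frame: x ahead of the robot, y to its left, z up, the work surface at z = 0. Lengths are in mm, angles in rad, forces in N, time in s.
With the tool pointing down it reaches from about 400 to 825 mm from the base axis. Payload 7 kg.
Tool frame: the origin (TCP) lies at the very end of the fingers, on their centre line; the grasp point (between the pads) lies 19 mm behind it; z points along the fingers, y is the direction in which the jaws open and shut (so a half turn about z gives the same grasp; the last joint's range is limited). The gripper opens to 88 mm and grips with 3 to 60 N. Pads are 19 mm wide; open, the fingers measure 130 mm over their backs; the gripper's body (78 mm by 193 mm) begins 47 mm behind the grasp point.
Start: joints at [-1.03, 0.359, 0.012, 0, -1.224, -0.288], TCP at [168.802, -653.53, 226.561] pointing down, gripper open.
Joint ranges: [-3.07, 3.07], [-1.43, 2.12], [-1.02, 1.25], [-3.03, 1.67], [-3.05, -0], [-3.03, 3.03]. Speed limits (rad/s): [2.39, 2.39, 3.01, 3.14, 3.14, 3.14].

INTERFACE

Orientations are given as a unit quaternion [x, y, z, w].
In Python, from plant import bot gives the robot as it stands. Calls block until the motion is done:
- bot.move_ptp(position, orientation): joint-space move of the TCP to a pose.
- bot.line_to(position, velocity=150, ori=None): straight line of the TCP; ori=None keeps the orientation; velocity is the mean speed in mm/s.
- bot.move_joints(angles): joint-space move.
- bot.move_gripper(opening, force=None): finger opening in mm; force is the grip in N (None keeps the last); returns when the fingers have stopped.
- bot.pause(seconds).
- bot.solve_ik(position, orientation): joint angles nearest the present ones, or None.
- bot.read_state(): the state.
- bot.camera(name): name is "scene" or "top" or "wrist"; returns the picture (384x512x3 uint8, red, green, blue); there is no depth.
- bot.get_calibration(name): a dict with "fx", "fy", "cx", "cy" (pixels), "view" (4x4, takes a point from world to camera coordinates); the wrist camera has in their place "T_tool_cam" (4x4, takes a point from camera to tool coordinates, whose origin is the TCP and whose axes are the flange's). Camera axes: x right, y up, looking along -z (the intrinsics and any distortion apply to the point x, -y, -z); pixel columns grow to the right and rows downward; lengths in mm; the calibration is good to about 2 mm. The wrist camera is an equidistant fisheye: a pixel r from the principal point sees the ray r / f radians off the axis. A picture is of the moment at which its call begins: read the wrist's pose just before it. get_calibration takes no time and is no camera call.
A pose or a line that the arm cannot do raises bot.Unreachable and nothing moves.
- bot.close_job(): hands the job in, once; it reports no verdict.
The state is a dict: "t": time; "joint_pos": joint angles; "qvel": joint speeds; "tau": joint torques, N m; "tcp_pos": TCP position; "eef_rot": TCP orientation; "contact_force": force on the tool from outside, world axes, zero at the start; "moment": the same for the moment, N m; "width": finger opening in mm.
Only numpy, scipy, OpenCV 4.12 (cv2) and the standard library are available. Lean on these libraries where they do the work, as an engineer would, in place of code of your own. Each camera call takes 0.05 s, during which the arm holds its last target.

TASK

Swing the flap lid of the round aluminium music tin up and all the way back so that it stays propped open on its rest, guiding it without letting it fall or slam. Then wind the brass key beneath it clockwise until you feel it come up tight, but do not force it any further. Let go, leave the lid propped open, and leave the other things on the table where they are.

Things in the scene. Friction and masses are not known exactly. Their poses are not given: they have to be found in the camera images.
- tin: Wind-up music tin: a round aluminium drum, 140 mm across, fixed on the table. Origin: centre of its underside, z up; its own -x side is the front. Behind own x +10 mm it is solid up to 78 mm; the front part is a flat deck only 40 mm high that carries the winding key, over which the flap lid closes.
- lid_hinge (a point): Middle of the lid's hinge line, at own x +10 mm of the tin, 78 mm above the table. The hinge runs along the tin's own y axis; this point's axes are those of the tin.
- lid (a joint): Angle of the flap lid in rad: 0 shut, 1.57 upright, 2.6 laid back against its rest (two rubber-tipped posts behind the hinge), where it stays by its own weight. Short of upright it falls shut by itself. Light (about 70 g), nearly free; let go close to the rest, a drop of over 0.15 rad is a slam. A 20 mm skirt runs around its rim, on its underside.
- lid_grip (a point): Centre of the red disc grip on the lid's free end: 18 mm across, 12 mm wide along the hinge (tin y), 116 mm from the hinge line in the lid's plane, on a 7 mm wide neck 36 mm out from the lid's edge. Lid shut: tin x -106 mm, 78 mm above the table, free air around. Its axes turn with the lid. Pinched across its flat faces it pivots between the pads as the lid swings.
- key_grip (a point): Centre of the brass winding key's flat blade: 40 mm long along this point's x, 11 mm thick along its y, 24 mm high (46 to 70 mm above the table). At the start the blade's x axis is 0.25 to 0.5 rad counter-clockwise of the tin's x axis. The axes turn with the key.
- key_axis (a point): Where the key's vertical turning axis meets the deck, tin x -32 mm, 40 mm up. Wind clockwise from above. Even friction 0.05 N m; it stays where left. After 0.25 to 1.2 rad (hidden, differs each time) it meets the end of its winding, then torque rises 1.2 N m per rad. Tight: 0.08 to 0.25 N m above the even friction; overwound above 0.29. Let go, it springs back a little and stays tight.
- saucer_low: White ceramic saucer, 124 mm across, 16 mm high, lower of a stack of two. Bystander; origin under its centre.
- saucer_top: Blue ceramic saucer, 124 mm across, 16 mm high, upper of the stack. Bystander.
- glass_ball_center (a point): Centre of a solid green glass ball, 60 mm across, resting on a cork ring 52 mm across and 12 mm high. Bystander.
- comb: Pale wooden comb, 150 x 34 x 5 mm, lying flat. Bystander; origin under its middle, long side along x.
- fob: Chrome key fob, 52 x 26 x 9 mm, with a ring. Bystander; origin under its middle.
- mug: White mug, 80 mm across, 90 mm high. Bystander; origin under its centre.
There are look-alikes about, which are no part of the job. Leave any purple look-alike of the tin alone.

How it is judged (in metres and radians):
On the way, in this order (a step that is already met when the one before it is completed fails the run):
1. the flap lid leans back on its rest and nobody holds it (value of joint lid above 2.5 rad and contact force between the fingers and anything else below 0.3 N), for 0.2 s.
2. the key is wound until tight (its end stop carries over 3.5 N, that is 0.06 N m) while the lid stands open (contact force between key_c2 and stop_c0 above 3.5 N and value of joint lid above 2.4 rad), for 0.1 s.
At the end, for the whole second after the job is handed in: The lid leans back on its rest (angle over 2.5 rad) at rest, the key is still tight against the end of its winding (over 0.8 N on its end stop) and the robot has let go (value of joint lid above 2.5 rad and contact force between key_c2 and stop_c0 above 0.8 N and not (velocity of joint lid above 0.1 rad/s or velocity of joint lid below -0.1 rad/s)); the robot touches nothing.
It fails at once if the key is forced: its end stop carries over 16 N (0.29 N m above the friction) (contact force between key_c2 and stop_c0 above 16 N).
It fails at once if the lid falls or slams (turns faster than 4.5 rad/s) (velocity of joint lid above 4.5 rad/s or velocity of joint lid below -4.5 rad/s).
It fails at once if a bystander is moved more than 25 mm (distance of any of saucer_low, saucer_top, glass_ball_center, comb, fob, mug from where it was at the start of the episode above 0.025 m).
It also fails if it takes over 72 s, if anything falls off the work surface, if the arm or the gripper's body presses on something with over 40 N, if the wrist force passes 120 N, or if a joint passes its speed limit or range.

## Working session

There is one attempt and no reset: what is moved stays moved. The work goes in short steps, each a Python script; the robot and the scene stay as the last script left them, time stands still between calls to the robot, and variables do not carry over. Pictures are saved under pics/ and viewed, and the job is handed in when it is done.

```bash
ls; mkdir -p pics
python3 - <<'E'
from plant import bot
import cv2,numpy as np
s=bot.read_state();print(s)
for n in ["scene","top","wrist"]:
    im=bot.camera(n);cv2.imwrite(f"pics/{n}0.png",cv2.cvtColor(im,cv2.COLOR_RGB2BGR))
    print(n,bot.get_calibration(n))
E
```

```text
pics
{'t': 0.0, 'joint_pos': array([-1.02990111e+00,  3.59362444e-01,  1.10275167e-02, -3.69273258e-04,
       -1.22407661e+00, -2.88118741e-01]), 'qvel': array([-0.00013547, -0.00052182, -0.00146113, -0.00062789,  0.00045013,
        0.00088273]), 'tau': array([-4.18003274e-04, -5.82716525e+01,  2.93052506e+01,  6.99727044e+00,
        6.98545278e-03, -1.88494473e-04]), 'tcp_pos': array([ 168.67626146, -653.06608805,  225.62139832]), 'eef_rot': array([-1.25989596e-01,  9.92031219e-01,  8.09128301e-04, -1.66356567e-04]), 'contact_force': array([ 0.00793331, -0.74292417,  0.41983576]), 'moment': array([0.01493088, 0.02889364, 0.0293183 ]), 'width': 87.70679292321795}
scene {'fx': 374.1432700877074, 'fy': 374.1432700877074, 'cx': 255.05966234506934, 'cy': 188.33951891373286, 'view': array([[ 7.40905614e-01,  6.71578131e-01,  6.45638286e-03,
        -3.88816052e+02],
       [-4.23241838e-01,  4.59426081e-01,  7.80893093e-01,
         1.67252185e+02],
       [ 5.21464493e-01, -5.81300688e-01,  6.24631325e-01,
        -1.34474773e+03],
       [ 0.00000000e+00,  0.00000000e+00,  0.00000000
[... 256 characters left out ...]
-01,  1.38214918e-02,  1.98351942e-01,
        -5.31584651e+02],
       [-1.98412599e-01,  3.15123407e-03,  9.80113519e-01,
        -1.02798818e+03],
       [ 0.00000000e+00,  0.00000000e+00,  0.00000000e+00,
         1.00000000e+00]])}
wrist {'fx': 297.3186396354542, 'fy': 297.3186396354542, 'cx': 257.8298170476912, 'cy': 192.12272791852203, 'T_tool_cam': array([[ 1.15283102e-03,  9.63657977e-01,  2.67136622e-01,
         7.33177458e+01],
       [ 9.99999035e-01, -1.31787473e-03,  4.38541861e-04,
         1.75573700e-01],
       [ 7.74656966e-04,  2.67135858e-01, -9.63658567e-01,
        -1.57528750e+02],
       [ 0.00000000e+00,  0.00000000e+00,  0.00000000e+00,
         1.00000000e+00]])}
```

View pics/scene0.png

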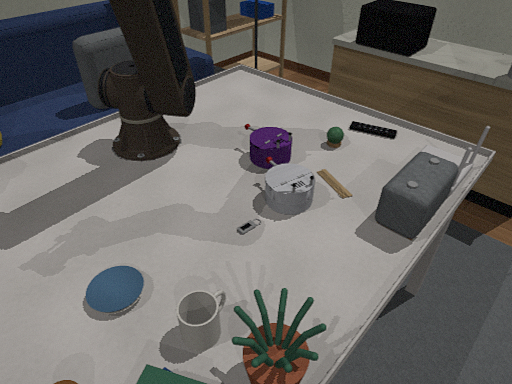

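View pics/top0.png

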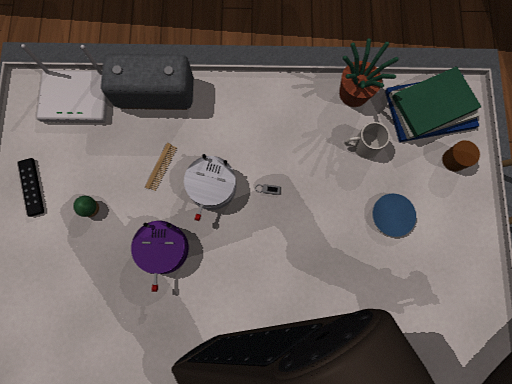

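View pics/wrist0.png

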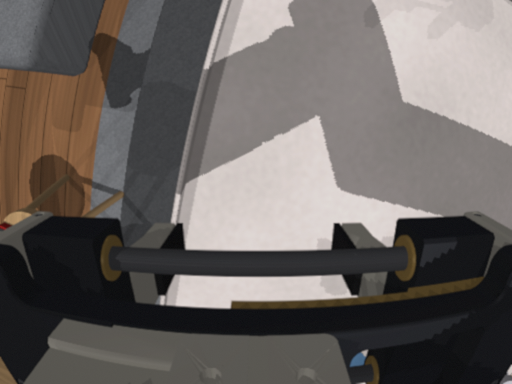

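The scene view shows the aluminium tin at about (290,188) with its red grip at (268,160). In the top view the tin is at (210,183) with its grip at (198,217), and the purple look-alike is at (160,247). I'll enlarge the crops to measure.

```bash
cat > h.py <<'E'
from plant import bot
import cv2,numpy as np
from scipy.spatial.transform import Rotation as R
def ray(name,u,v):
    c=bot.get_calibration(name);V=c['view']
    d=np.array([(u-c['cx'])/c['fx'],-(v-c['cy'])/c['fy'],-1.])
    Rm=V[:3,:3];o=-Rm.T@V[:3,3];return o,Rm.T@d
def atz(name,u,v,z):
    o,d=ray(name,u,v);return o+d*(z-o[2])/d[2]
def proj(name,p):
    c=bot.get_calibration(name);V=c['view'];q=V[:3,:3]@np.asarray(p,float)+V[:3,3]
    return np.array([c['cx']+c['fx']*q[0]/-q[2],c['cy']-c['fy']*q[1]/-q[2]])
def save(name,fn,crop=None,scale=1):
    im=cv2.cvtColor(bot.camera(name),cv2.COLOR_RGB2BGR)
    if crop: x0,y0,x1,y1=crop;im=im[y0:y1,x0:x1]
    im=cv2.resize(im,None,fx=scale,fy=scale,interpolation=cv2.INTER_CUBIC);cv2.imwrite(fn,im)
E
python3 - <<'E'
from h import *
im=cv2.imread('pics/top0.png');cv2.imwrite('pics/topz.png',cv2.resize(im[140:260,120:270],None,fx=5,fy=5,interpolation=cv2.INTER_CUBIC))
s=cv2.imread('pics/scene0.png');cv2.imwrite('pics/scz.png',cv2.resize(s[120:220,220:340],None,fx=6,fy=6,interpolation=cv2.INTER_CUBIC))
for n,I in (('top',im),('scene',s)):
    hsv=cv2.cvtColor(I,cv2.COLOR_BGR2HSV)
    m=((hsv[...,0]<8)|(hsv[...,0]>172))&(hsv[...,1]>170)&(hsv[...,2]>80)
    k,l,st,c=cv2.connectedComponentsWithStats(m.astype(np.uint8))
    for i in range(1,k):
        if st[i,4]>4: print(n,st[i],c[i],atz(n,*c[i],78))
E
```

```text
top [359  61   3   3   5] [360.   61.6] [ 929.28629902 -331.28816164   78.        ]
top [365  63   5   6  12] [367.          65.08333333] [ 918.49516135 -351.23798385   78.        ]
top [342  67  14  28 124] [347.58870968  80.57258065] [ 868.64601428 -292.95744102   78.        ]
top [371  67   5   5   7] [373.14285714  69.42857143] [ 904.96703551 -368.48938789   78.        ]
top [358  75   9   8  37] [361.67567568  77.51351351] [ 878.89733945 -334.06426063   78.        ]
top [376  74   4   2   5] [377.4  74.4] [ 889.43652117 -380.08868659   78.        ]
top [373  87   6   5  15] [375.13333333  88.66666667] [ 844.66692321 -371.33126497   78.        ]
top [364  88   9   8  19] [368.63157895  92.26315789] [ 833.2230847  -352.11061222   78.        ]
top [357  93   9   5  22] [361.18181818  95.5       ] [ 822.89215333 -330.29913902   78.        ]
top [195 214   5   5  17] [197.17647059 216.17647059] [468.01592088 124.05400612  78.        ]
top [152 285   4   5  16] [153.6875 287.4375] [280.88075427 228.46201219  78.        ]
scene [245 124   4   3   8] [247. 125.] [276.29955692 232.10886402  78.        ]
scene [267 157   5   4  14] [269.         158.14285714] [463.88153215 129.08708612  78.        ]
```

View pics/topz.png

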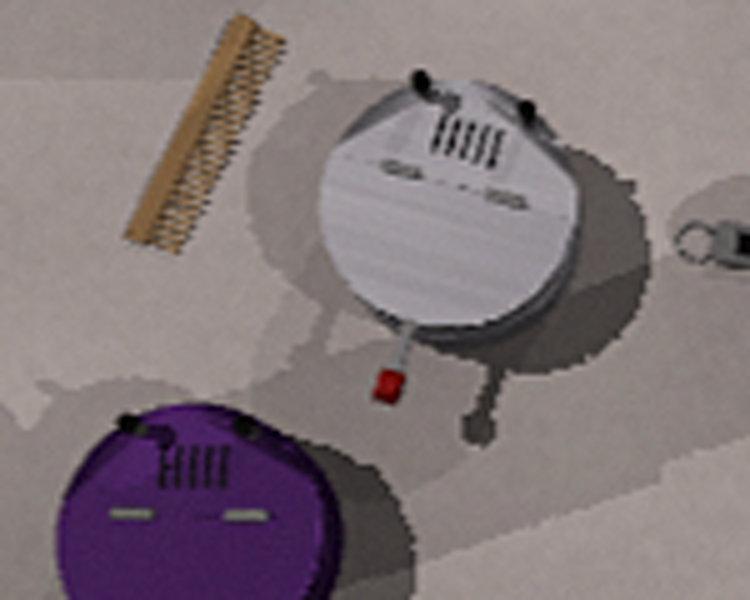

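View pics/scz.png

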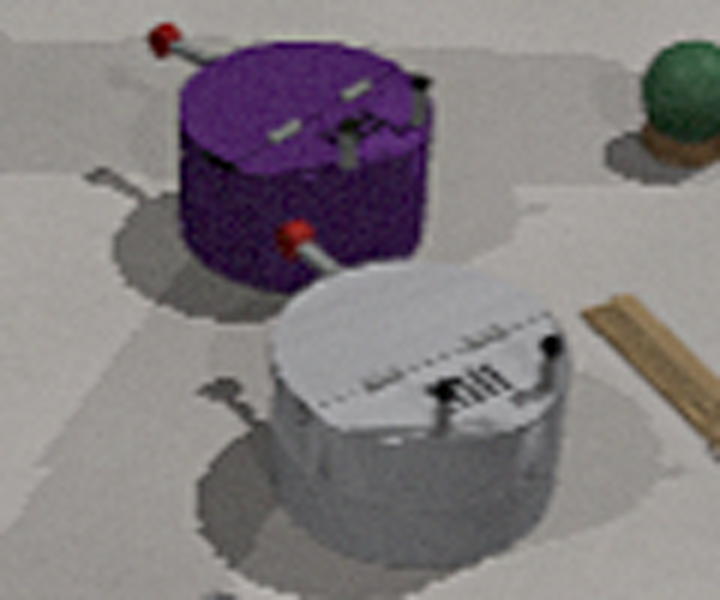

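The close-ups show the red grip at top-crop (390,385) and the hinge slots at (403,170) and (508,198). That puts the tin near (565,100) with a yaw of about -0.27. I'll refine this with the wrist camera.

```bash
cat >> h.py <<'E'
def quat(yaw,tinx=-1):
    # tool z down; tool x along tinx * tin x axis (yaw)
    a=yaw+(np.pi if tinx<0 else 0)
    x=np.array([np.cos(a),np.sin(a),0]);z=np.array([0,0,-1.]);y=np.cross(z,x)
    return R.from_matrix(np.c_[x,y,z]).as_quat()
def wristpose():
    s=bot.read_state();T=np.eye(4);T[:3,:3]=R.from_quat(s['eef_rot']).as_matrix();T[:3,3]=s['tcp_pos']
    return T@bot.get_calibration('wrist')['T_tool_cam']
def wray(Tc,u,v):
    c=bot.get_calibration('wrist');a=(u-c['cx']);b=(v-c['cy']);r=np.hypot(a,b);th=r/c['fx']
    d=np.array([a/r*np.sin(th),-b/r*np.sin(th),-np.cos(th)])
    return Tc[:3,3],Tc[:3,:3]@d
def watz(Tc,u,v,z):
    o,d=wray(Tc,u,v);return o+d*(z-o[2])/d[2]
def wproj(Tc,p):
    c=bot.get_calibration('wrist');q=Tc[:3,:3].T@(np.asarray(p,float)-Tc[:3,3])
    rr=np.hypot(q[0],q[1]);th=np.arctan2(rr,-q[2]);return np.array([c['cx']+c['fx']*th*q[0]/rr,c['cy']-c['fx']*th*q[1]/rr])
E
python3 - <<'E'
from h import *
q=quat(-.265)
p=[640,90,300]
print(bot.solve_ik(p,q))
bot.move_ptp(p,q)
T=wristpose();np.save('T1.npy',T);save('wrist','pics/w1.png')
print(bot.read_state()['t'],bot.read_state()['contact_force'])
E
```

```text
[ 0.44101476  0.27675314  0.06051912  0.         -1.35456231 -2.27681109]
3.2917 [-1.49239788 -0.50054427 -0.01065719]
```

View pics/w1.png

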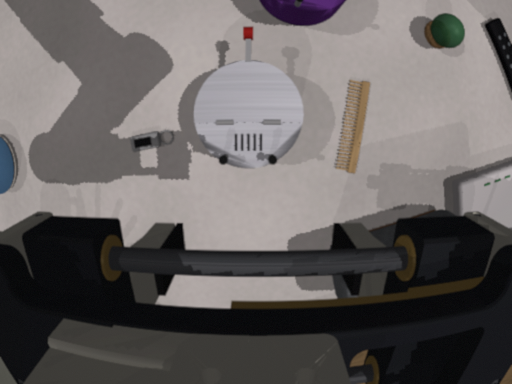

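The wrist view shows the tin centred at about (248,112), with the grip at (248,33), the slots at row 122 and the posts at row 159. I'll measure these at sub-pixel level.

Run:
```python
from h import *
im=cv2.imread('pics/w1.png');cv2.imwrite('pics/w1z.png',cv2.resize(im[15:180,185:315],None,fx=4.5,fy=3.6,interpolation=cv2.INTER_CUBIC) if 0 else cv2.resize(im[20:170,185:315],None,fx=4,fy=4,interpolation=cv2.INTER_CUBIC))
T=np.load('T1.npy')
hsv=cv2.cvtColor(im,cv2.COLOR_BGR2HSV)
m=((hsv[...,0]<8)|(hsv[...,0]>172))&(hsv[...,1]>150)&(hsv[...,2]>80);m[100:]=0
k,l,st,c=cv2.connectedComponentsWithStats(m.astype(np.uint8))
for i in range(1,k):
    if st[i,4]>4: print(st[i],c[i],watz(T,*c[i],80))
```

```text
[244  28   8  11  81] [247.54320988  32.56790123] [466.52696358 122.19967412  80.        ]
```

View pics/w1z.png

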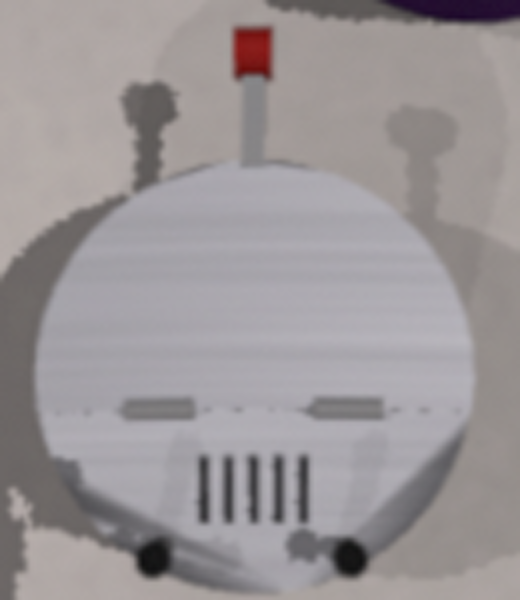

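Run:
```python
from h import *
T=np.load('T1.npy')
P=lambda x,y,z:watz(T,185+(x+.5)/4-.5,20+(y+.5)/4-.5,z)
L=P(45,411,78);Rr=P(465,411,78);print('hinge ends',L,Rr,np.linalg.norm(L-Rr))
d=L-Rr; print('yaw from hinge',np.arctan2(d[1],d[0])+np.pi/2,np.arctan2(-d[1],-d[0])+np.pi/2)
h=P(253,411,78);print('hinge mid',h)
g=P(252.5,53,82);print('grip',g, np.linalg.norm((g-h)[:2]),'yaw',np.arctan2(*(h-g)[1::-1]))
a=P(40,360,78);b=P(473,360,78);print('lid sides',a,b,(a+b)/2,np.linalg.norm(a-b))
b1=P(197,409,80);b2=P(310,409,80);print((b1+b2)/2)
# check with top/scene
yaw=np.arctan2(*(h-g)[1::-1]);X=np.array([np.cos(yaw),np.sin(yaw),0])
o=h-10*X;o[2]=0;print('tin',o,yaw)
for n in('top','scene'):
  print(n,[proj(n,h-116*X).round(1),proj(n,h).round(1)])
  # post tips
```

```text
hinge ends [560.41466192  27.72154779  78.        ] [596.21059117 157.24234166  78.        ] 134.37627988443714
yaw from hinge -0.2696413607134498 2.8719512928763438
hinge mid [579.13961839  91.99077307  78.        ]
grip [467.54453951 122.26497621  82.        ] 115.62866861179964 yaw -0.26491023831855187
lid sides [544.07609278  30.80084152  78.        ] [580.9364593  163.80311971  78.        ] [562.50627604  97.30198061  78.        ] 138.01555210893963
[578.44495213  92.38647595  80.        ]
tin [569.48845833  94.60899946   0.        ] -0.26491023831855187
top [array([197.8, 216.5]), array([210.6, 176.1])]
scene [array([268.4, 159.5]), array([291.7, 179.3])]
```

```bash
cat >> h.py <<'E'
yaw=-0.266;X=np.array([np.cos(yaw),np.sin(yaw),0]);Y=np.array([-np.sin(yaw),np.cos(yaw),0]);Z=np.array([0,0,1.])
H=np.array([579.0,92.0,78.])
def tin(x,y,z): return H-10*X-78*Z+x*X+y*Y+z*Z
def arc(th,r=116): return H+r*(-np.cos(th)*X+np.sin(th)*Z)-19*Z   # TCP for grip at angle th
Q=quat(yaw)
def st(msg=''):
    s=bot.read_state();print(msg,'t%.2f'%s['t'],'tcp',s['tcp_pos'].round(1),'F',s['contact_force'].round(2),'M',s['moment'].round(3),'w %.1f'%s['width'])
    return s
E
python3 - <<'E'
from h import *
for th in (0,.8,1.57,2.2,2.6): print(arc(th).round(1),np.round(bot.solve_ik(arc(th),Q),2))
bot.move_gripper(40)
bot.move_ptp(arc(0)+[0,0,70],Q);st()
bot.line_to(arc(0)+[0,0,12],velocity=100);st()
T=wristpose();np.save('T2.npy',T);save('wrist','pics/w2.png')
E
```

```text
[467.1 122.5  59. ] [ 0.66  0.23 -0.62 -0.   -0.72 -2.5 ]
[501.  113.2 142.2] [ 0.6   0.17 -0.46  0.   -0.94 -2.44]
[578.9  92.  175. ] [ 0.49  0.25 -0.26  0.   -1.06 -2.33]
[644.9  74.1 152.8] [ 0.41  0.37 -0.15  0.   -1.05 -2.25]
[674.9  65.9 118.8] [ 0.38  0.44 -0.12  0.   -1.01 -2.22]
 t5.21 tcp [468.6 123.3 130.1] F [ 0.04 -0.16  1.19] M [ 0.032 -0.088 -0.021] w 40.1
 t5.94 tcp [467.7 122.7  71.4] F [ 0.05  0.82 -0.51] M [-0.016 -0.019 -0.003] w 40.3
```

View pics/w2.png

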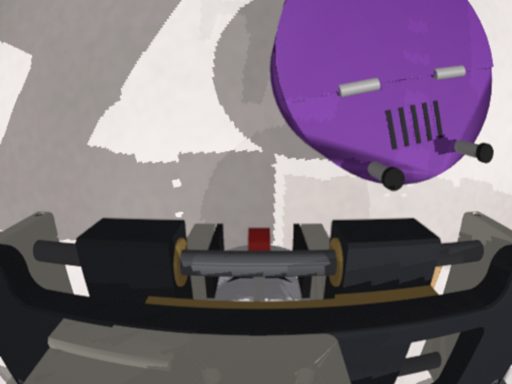

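The red disc sits at (259,239), centred between the pads at columns 222 and 295. I'll descend, grip it and start the swing.

Run:
```python
from h import *
bot.line_to(arc(0),velocity=60);st()
bot.move_gripper(10,force=10);st('grip')
ths=np.arange(0.1,0.51,.1)
for th in ths:
    bot.line_to(arc(th),velocity=60)
    st('%.2f'%th)
save('scene','pics/s3.png',(200,90,360,220),4)
```

```text
t6.34 tcp [466.8 122.3  58.6] F [ 0.86 -0.13  1.02] M [-0.055 -0.059 -0.019] w 39.9
grip t6.95 tcp [467.4 123.1  59.1] F [-0.99  3.99 -0.23] M [1.638 0.358 0.004] w 11.7
0.10 t7.29 tcp [468.1 122.9  70.8] F [-0.94  5.27 -0.15] M [1.933 0.153 0.026] w 11.8
0.20 t7.63 tcp [469.8 122.5  82. ] F [0.06 4.87 0.51] M [ 2.038 -0.079  0.091] w 11.9
0.30 t7.97 tcp [472.6 121.7  93.1] F [0.22 5.61 0.32] M [ 2.119 -0.271 -0.026] w 11.8
0.40 t8.32 tcp [476.4 120.6 103.9] F [1.89 6.58 0.14] M [ 2.258 -0.387  0.053] w 11.5
0.50 t8.66 tcp [481.2 119.3 114.2] F [0.54 7.57 0.44] M [ 2.35  -0.417  0.056] w 12.0
```

View pics/s3.png

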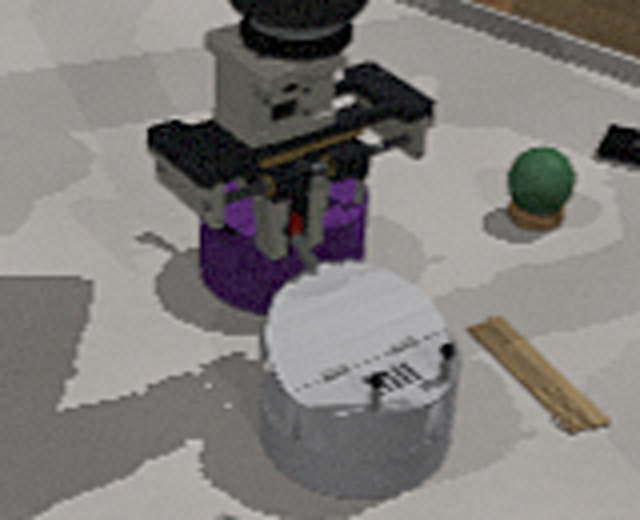

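The lid is rising in the jaws, with a lateral load of about 7 N. I'll carry on and trim the lateral offset from the measured force.

Run:
```python
from h import *
off=0.
for th in np.arange(0.6,2.21,.1):
    F=np.mean([bot.read_state()['contact_force']],axis=0)@Y
    off+=np.clip(0.08*F,-.6,.6)
    bot.line_to(arc(th)+off*Y,velocity=70)
    s=bot.read_state();f=s['contact_force']
    print('%.2f off %.2f t%.2f'%(th,off,s['t']),'Fx %.1f Fy %.1f Fz %.1f w %.1f'%(f@X,f@Y,f[2],s['width']))
    if np.linalg.norm(f)>20: print('STOP');break
save('scene','pics/s4.png',(200,60,380,220),4)
```

```text
0.60 off 0.48 t9.03 Fx -0.6 Fy 6.2 Fz -0.1 w 12.0
0.70 off 0.97 t9.34 Fx 0.3 Fy 3.6 Fz -0.1 w 12.1
0.80 off 1.26 t9.66 Fx 0.1 Fy 2.6 Fz 0.6 w 11.6
0.90 off 1.47 t9.97 Fx -1.4 Fy -0.7 Fz 2.1 w 11.9
1.00 off 1.41 t10.29 Fx -1.7 Fy -2.5 Fz 3.3 w 12.0
1.10 off 1.22 t10.61 Fx -2.9 Fy -2.0 Fz 4.0 w 12.5
1.20 off 1.06 t10.93 Fx -1.9 Fy -3.4 Fz 3.8 w 12.0
1.30 off 0.78 t11.24 Fx -1.2 Fy -2.1 Fz 4.3 w 12.1
1.40 off 0.62 t11.56 Fx -1.2 Fy -1.0 Fz 3.0 w 11.7
1.50 off 0.53 t11.88 Fx -0.5 Fy 0.1 Fz 3.8 w 11.8
1.60 off 0.54 t12.19 Fx 0.1 Fy 0.2 Fz 4.5 w 12.2
1.70 off 0.56 t12.51 Fx 0.2 Fy 2.5 Fz 5.0 w 12.0
1.80 off 0.76 t12.82 Fx 1.0 Fy 1.2 Fz 5.0 w 12.2
1.90 off 0.86 t13.14 Fx 1.2 Fy -0.1 Fz 4.5 w 11.5
2.00 off 0.85 t13.46 Fx 2.1 Fy 0.7 Fz 4.4 w 12.1
2.10 off 0.90 t13.78 Fx 2.9 Fy 0.6 Fz 4.3 w 11.7
2.20 off 0.95 t14.09 Fx 2.8 Fy -0.2 Fz 4.5 w 11.9
```

View pics/s4.png

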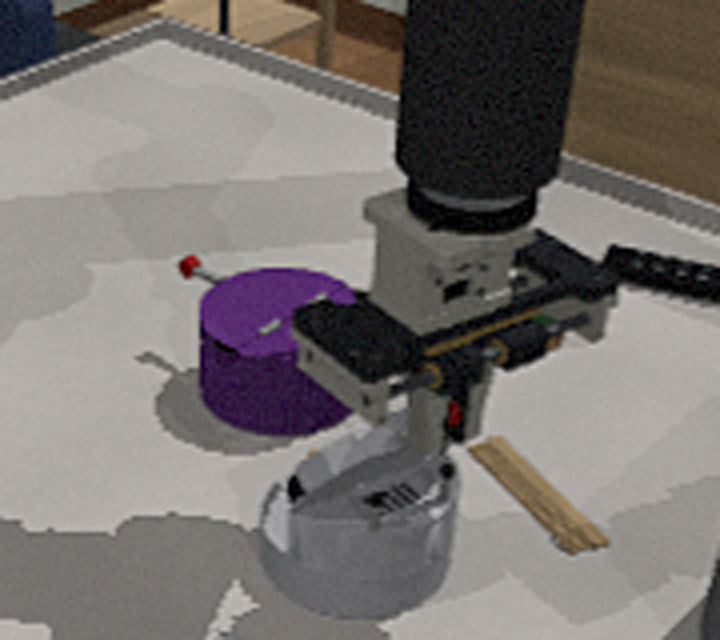

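The lid is past upright and still in the jaws. I'll go on to the rest in small steps, watching the tangential force.

Run:
```python
from h import *
off=.95
for th in list(np.arange(2.26,2.5,.06))+list(np.arange(2.5,2.66,.02)):
    bot.line_to(arc(th)+off*Y,velocity=40)
    f=np.mean([bot.read_state()['contact_force'] for _ in range(4)],axis=0);s=bot.read_state()
    ft=np.sin(th)*(f@X)+np.cos(th)*f[2]; fr=-np.cos(th)*(f@X)+np.sin(th)*f[2]
    g=s['tcp_pos']+19*Z-H; print('%.2f t%.2f ft %.2f fr %.2f fy %.1f real th %.3f'%(th,s['t'],ft,fr,f@Y,np.arctan2(g[2],-(g@X))))
    if ft<-4.5: break
save('scene','pics/s5.png',(200,60,380,220),4)
```

```text
2.26 t14.47 ft 1.15 fr 6.03 fy -0.9 real th 2.263
2.32 t14.79 ft 0.12 fr 5.72 fy -0.8 real th 2.324
2.38 t15.12 ft 0.26 fr 5.78 fy -1.6 real th 2.385
2.44 t15.44 ft -0.58 fr 4.45 fy -2.0 real th 2.445
2.50 t15.77 ft 0.35 fr 4.73 fy -1.7 real th 2.505
2.50 t16.02 ft 1.02 fr 4.39 fy -1.9 real th 2.501
2.52 t16.27 ft 0.40 fr 4.39 fy -1.2 real th 2.521
2.54 t16.52 ft -0.63 fr 3.96 fy -1.9 real th 2.541
2.56 t16.77 ft -0.46 fr 3.87 fy -1.9 real th 2.561
2.58 t17.02 ft -0.08 fr 3.92 fy -2.0 real th 2.581
2.60 t17.27 ft -0.84 fr 3.05 fy -1.5 real th 2.602
2.62 t17.52 ft 0.01 fr 2.67 fy -2.7 real th 2.621
2.64 t17.77 ft -7.80 fr 1.06 fy -2.1 real th 2.633
```

View pics/s5.png

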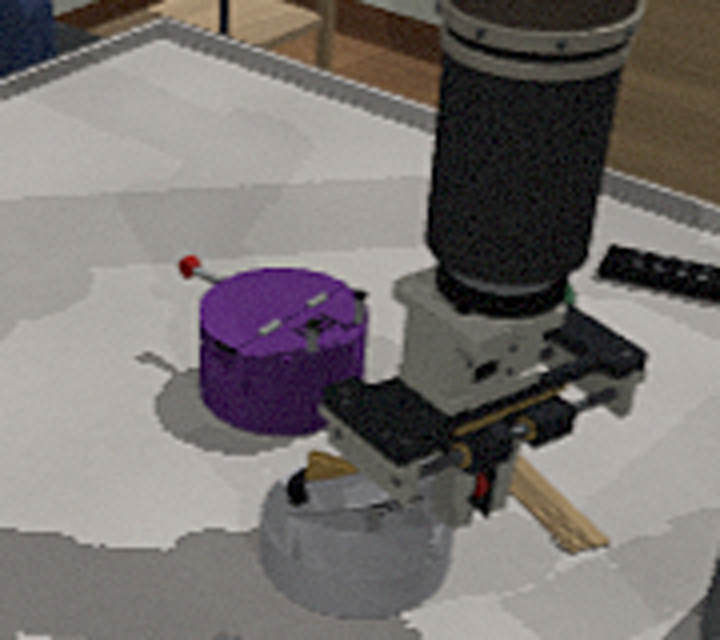

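The lid has met its rest: the tangential force stepped to -7.8 N at 2.63. I'll release, lift and look at the key.

Run:
```python
from h import *
s=bot.read_state()
bot.line_to(arc(2.625)+.95*Y,velocity=30)
bot.move_gripper(40);bot.pause(.3);st('open')
p=bot.read_state()['tcp_pos']
bot.line_to(p+[0,0,110],velocity=150);st('up')
bot.move_ptp(tin(45,0,215),Q);bot.pause(.2)
T=wristpose();np.save('T3.npy',T);save('wrist','pics/w3.png')
save('scene','pics/s6.png',(200,60,380,220),4)
```

```text
open t19.07 tcp [676.6  66.4 116.3] F [ 0.05 -0.61 -0.05] M [-0.092 -0.052 -0.042] w 40.2
up t19.95 tcp [675.9  66.3 225.2] F [ 0.38 -0.68 -0.61] M [-0.004 -0.039 -0.026] w 40.3
```

View pics/w3.png

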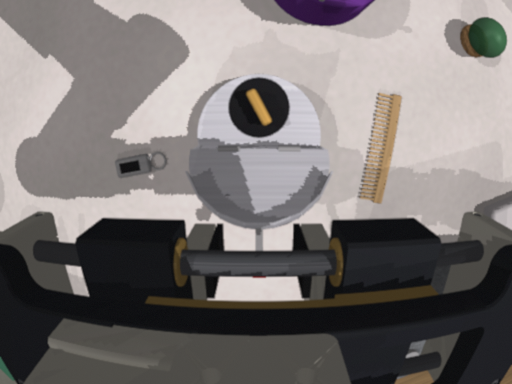

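View pics/s6.png

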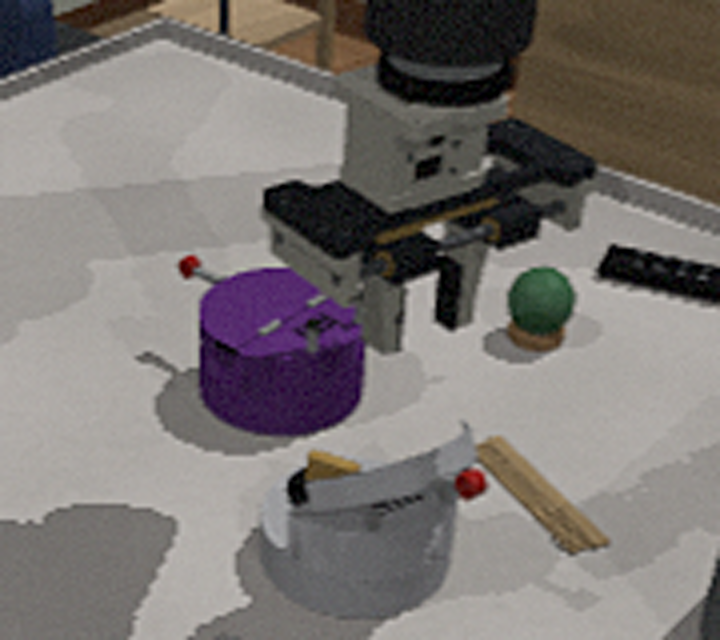

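The lid is propped on its rest with the grip behind the tin. The key blade runs from about (250,91) to (268,124) in the wrist view. I'll measure it.

```bash
cat >> h.py <<'E'
def keypose(fn,T,z=70):
    im=cv2.imread(fn);hsv=cv2.cvtColor(im,cv2.COLOR_BGR2HSV)
    c0=wproj(T,tin(-32,0,70))
    m=(hsv[...,0]>10)&(hsv[...,0]<30)&(hsv[...,1]>90)&(hsv[...,2]>90)
    yy,xx=np.mgrid[:m.shape[0],:m.shape[1]];m&=np.hypot(xx-c0[0],yy-c0[1])<35
    k,l,stt,c=cv2.connectedComponentsWithStats(m.astype(np.uint8))
    if k<2: return None
    i=1+np.argmax(stt[1:,4]);v,u=np.where(l==i)
    P=np.array([watz(T,a,b,z)[:2] for a,b in zip(u,v)]);rel=P-tin(0,0,0)[:2]
    t=np.c_[rel@X[:2],rel@Y[:2]].astype(np.float32)
    rc=cv2.minAreaRect(t);w=np.linalg.svd(t-t.mean(0),full_matrices=False)[2][0];w*=np.sign(w[0])
    return dict(n=len(t),mean=t.mean(0).round(1),rect=rc,phi=np.arctan2(w[1],w[0]))
E
python3 - <<'E'
from h import *
T=np.load('T3.npy');print(keypose('pics/w3.png',T));print(wproj(T,tin(-32,0,70)))
im=cv2.imread('pics/w3.png');cv2.imwrite('pics/w3z.png',cv2.resize(im[65:235,180:340],None,fx=3.5,fy=3.5,interpolation=cv2.INTER_CUBIC))
E
```

```text
{'n': 426, 'mean': array([-32.8,   0.2], dtype=float32), 'rect': ((-32.786678314208984, 0.18941783905029297), (39.09457015991211, 11.282403945922852), 27.739561080932617), 'phi': np.float32(0.49009326)}
[258.55590587 107.36038862]
```

View pics/w3z.png

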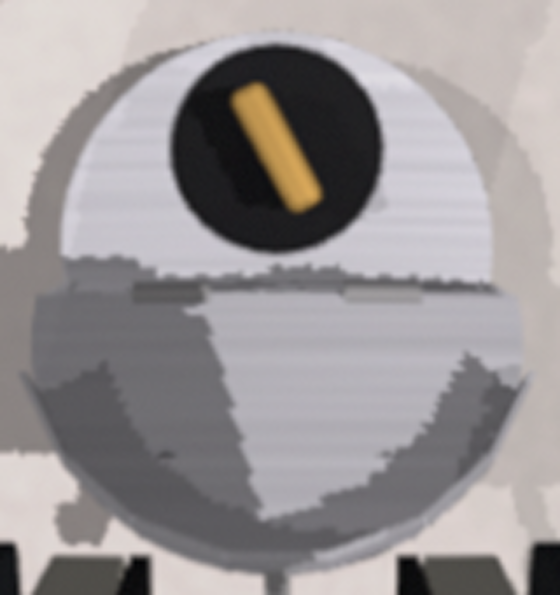

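The key is at phi = +0.49 and its centre is within 1 mm of nominal. Pinched and turned far, the gripper body could reach the open lid. So I'll close the fingers, push the blade's front end with a fixed tool orientation, and track torque about the key axis.

```bash
cat >> h.py <<'E'
ZT=50.
def rel(phi):
    c,s=np.cos(phi),np.sin(phi)
    a=np.array([-15*c+5.5*s,-15*s-5.5*c]);b=np.array([-20*c+5.5*s,-20*s-5.5*c])
    con=b if phi>0 else a
    ctr=np.array([a[0]-9.5,con[1]-21.])
    return ctr,con
def pp(phi,z=ZT):
    c,_=rel(phi);return tin(-32+c[0],c[1],z)
def meas(n=12):
    F=[];
    for _ in range(n):
        F.append(bot.read_state()['contact_force']);bot.pause(.01)
    return np.mean(F,axis=0),np.std(F,axis=0)
def tau(F,phi):
    _,r=rel(phi);return 1e-3*(r[0]*(F@Y)-r[1]*(F@X))
E
python3 - <<'E'
from h import *
for a in (.8,.4,0,-.5,-1.1):
    c=rel(a);print(a,c[0].round(1),c[1].round(1),np.round(bot.solve_ik(pp(a),Q),2))
bot.move_gripper(0,force=40)
p=pp(.75);p0=p-8*Y
bot.move_ptp(p0+[0,0,90],Q)
bot.line_to(p0,velocity=120);st('down')
bot.pause(.2);F0,sd=meas();print(F0,sd);np.save('F0.npy',F0)
T=wristpose();np.save('T4.npy',T);save('wrist','pics/w4.png')
save('scene','pics/s7.png',(200,60,380,220),4)
E
```

```text
0.8 [-16.  -39.2] [-10.  -18.2] [ 0.51  0.29 -0.55 -0.   -0.73 -2.35]
0.4 [-21.2 -33.9] [-16.3 -12.9] [ 0.53  0.29 -0.56 -0.   -0.72 -2.37]
0 [-24.5 -26.5] [-15.   -5.5] [ 0.55  0.29 -0.56 -0.   -0.72 -2.38]
-0.5 [-25.3 -18.6] [-15.8   2.4] [ 0.56  0.29 -0.55 -0.   -0.73 -2.39]
-1.1 [-21.2 -10.1] [-11.7  10.9] [ 0.56  0.3  -0.54 -0.   -0.73 -2.4 ]
down t22.94 tcp [510.8  62.7  50.5] F [-0.07  0.31 -0.21] M [ 0.007 -0.048  0.017] w 0.2
[-0.01194818  0.23433199  0.15369835] [0.42999223 0.44897969 0.43946411]
```

View pics/w4.png

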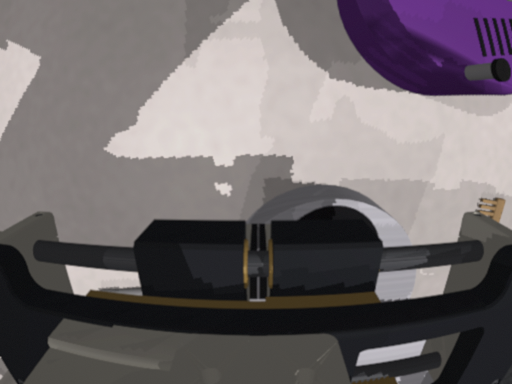

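View pics/s7.png

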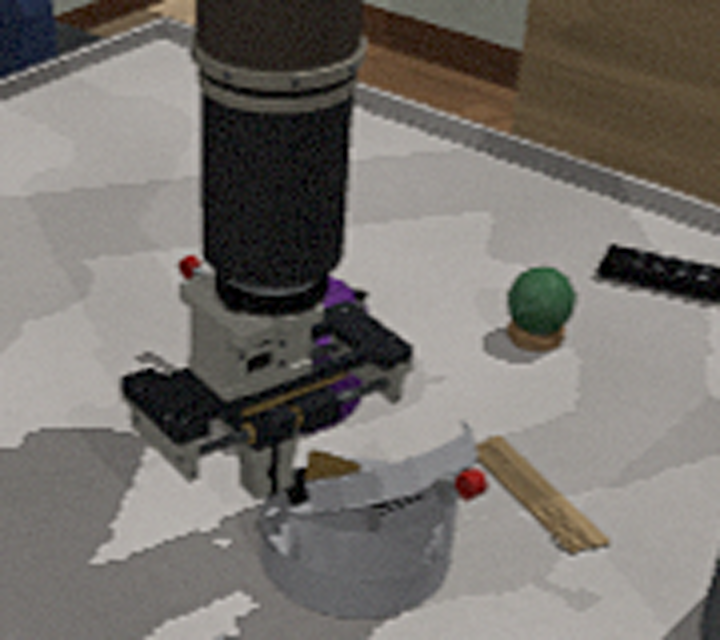

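The fingers are down in front of the key, beside the blade and clear of it, and the lid is still propped. I'll start pushing in steps.

```bash
cat > push.py <<'E'
from h import *
import sys
def push(start,end,step,lim,base=0.05,n=8):
    F0=np.load('F0.npy');log=[]
    a=start
    while a>=end-1e-9:
        bot.line_to(pp(a),velocity=25)
        F,_=meas(n);F=F-F0;t=tau(F,a);log.append((a,t))
        s=bot.read_state();e=(s['tcp_pos']-pp(a))
        print('%.3f t%.2f tau %.3f Fx %.1f Fy %.1f Fz %.1f  err x%.2f y%.2f'%(a,s['t'],t,F@X,F@Y,F[2],e@X,e@Y))
        if t>lim: print('LIMIT');break
        a-=step
    return log
E
python3 - <<'E'
from push import *
push(.70,.20,.05,.085)
E
```

```text
0.700 t23.90 tau 0.003 Fx 0.1 Fy -0.0 Fz -0.3  err x-0.10 y0.02
0.650 t24.22 tau 0.003 Fx 0.1 Fy -0.0 Fz -0.3  err x0.00 y-0.01
0.600 t24.53 tau 0.005 Fx -0.0 Fy -0.4 Fz -0.2  err x-0.02 y-0.00
0.550 t24.85 tau 0.004 Fx 0.1 Fy -0.1 Fz -0.2  err x0.01 y0.04
0.500 t25.17 tau -0.003 Fx -0.3 Fy -0.1 Fz -0.1  err x-0.02 y0.02
0.450 t25.48 tau 0.005 Fx 0.2 Fy -0.2 Fz 0.0  err x0.00 y0.02
0.400 t25.80 tau 0.007 Fx 0.1 Fy -0.4 Fz -0.3  err x-0.02 y0.01
0.350 t26.12 tau 0.009 Fx 0.2 Fy -0.4 Fz -0.2  err x0.00 y0.03
0.300 t26.43 tau 0.005 Fx 0.2 Fy -0.1 Fz -0.1  err x-0.03 y0.03
0.250 t26.75 tau -0.002 Fx -0.2 Fy -0.0 Fz -0.2  err x-0.01 y0.02
0.200 t27.07 tau 0.004 Fx 0.0 Fy -0.2 Fz -0.0  err x-0.01 y0.02
```

No contact yet, so the finger tips must be thinner than 21 mm each. I'll find contact by stepping in +Y.

Run:
```python
from h import *
F0=np.load('F0.npy')
cx=rel(.49)[0][0]
for y in np.arange(-30,-14.9,1.0):
    bot.line_to(tin(-32+cx,y,ZT),velocity=25)
    F=meas(5)[0]-F0
    if abs(F@Y)>1.2:
        F=meas(8)[0]-F0
    print('y %.1f Fx %.1f Fy %.1f'%(y,F@X,F@Y))
    if abs(F@Y)>1.6: break
st()
T=wristpose();np.save('T5.npy',T);save('wrist','pics/w5.png',(200,150,400,310),4)
```

```text
y -30.0 Fx 0.1 Fy 0.0
y -29.0 Fx 0.3 Fy -1.7
 t27.73 tcp [511.3  80.2  49.9] F [-0.04 -1.3   0.  ] M [-0.514 -0.006 -0.021] w 0.4
```

View pics/w5.png

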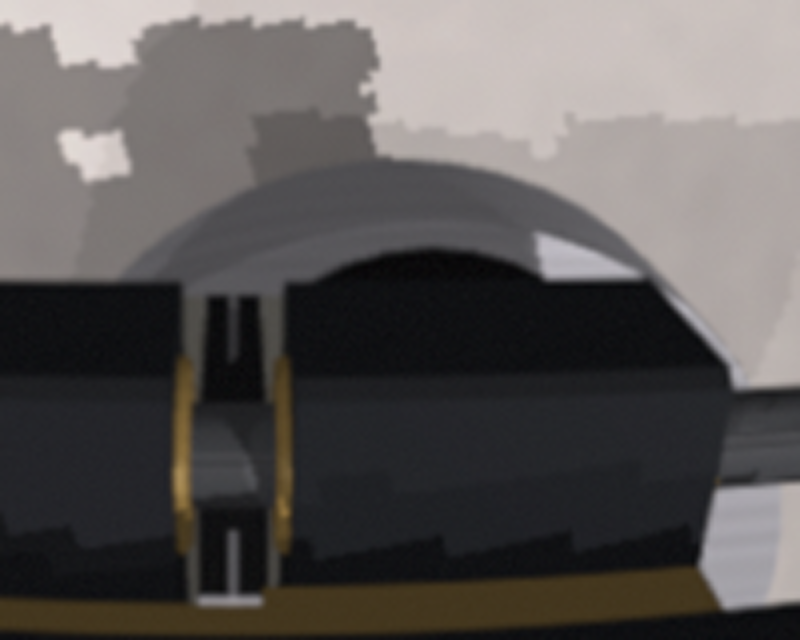

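Contact came at y = -29, so the closed fingers' half-width is about 14.5 mm. I'll update the model and push on.

```bash
sed -i 's/con\[1\]-21\./con[1]-14.5/' h.py
python3 - <<'E'
from push import *
push(.49,-.1,.05,.095,n=8)
E
```

```text
0.490 t28.10 tau 0.052 Fx 0.6 Fy -2.9 Fz -0.4  err x-0.13 y-0.28
0.440 t28.42 tau 0.052 Fx 0.1 Fy -3.2 Fz 0.1  err x-0.20 y-0.15
0.390 t28.73 tau 0.055 Fx -0.5 Fy -3.7 Fz -0.1  err x-0.28 y-0.15
0.340 t29.05 tau 0.047 Fx -1.9 Fy -4.0 Fz 0.5  err x-0.24 y-0.15
0.290 t29.37 tau 0.044 Fx -2.7 Fy -4.2 Fz 0.8  err x-0.27 y-0.17
0.240 t29.68 tau 0.044 Fx -3.1 Fy -4.1 Fz 0.6  err x-0.30 y-0.21
0.190 t30.00 tau 0.040 Fx -3.2 Fy -3.7 Fz 0.6  err x-0.31 y-0.17
0.140 t30.32 tau 0.055 Fx -3.0 Fy -4.2 Fz 0.4  err x-0.29 y-0.15
0.090 t30.63 tau 0.062 Fx -2.9 Fy -4.3 Fz -0.5  err x-0.16 y-0.09
0.040 t30.95 tau 0.059 Fx -2.9 Fy -3.9 Fz -0.3  err x-0.01 y0.00
-0.010 t31.27 tau 0.043 Fx -2.9 Fy -3.9 Fz -0.9  err x-0.02 y-0.02
-0.060 t31.58 tau 0.048 Fx -2.5 Fy -3.9 Fz -1.1  err x0.02 y0.02
```

The torque holds at a steady plateau of about 0.05 N m, which matches the stated friction. I'll continue.

Run:
```python
from push import *
push(-.10,-.95,.04,.085,n=6)
```

```text
-0.100 t31.88 tau 0.050 Fx -2.4 Fy -3.8 Fz -1.4  err x0.03 y0.06
-0.140 t32.18 tau 0.050 Fx -2.0 Fy -3.6 Fz -1.4  err x0.03 y0.09
-0.180 t32.48 tau 0.048 Fx -2.1 Fy -3.4 Fz -1.5  err x0.05 y0.09
-0.220 t32.78 tau 0.051 Fx -2.2 Fy -3.5 Fz -1.6  err x0.04 y0.10
-0.260 t33.08 tau 0.047 Fx -1.9 Fy -3.1 Fz -1.8  err x0.03 y0.07
-0.300 t33.38 tau 0.050 Fx -1.5 Fy -3.2 Fz -1.6  err x0.06 y0.09
-0.340 t33.68 tau 0.069 Fx -0.9 Fy -4.3 Fz -1.1  err x0.03 y-0.03
-0.380 t33.98 tau 0.089 Fx -0.8 Fy -5.6 Fz -1.0  err x-0.01 y-0.23
LIMIT
```

The torque is now rising above friction: it climbed from 0.050 to 0.089 between -0.30 and -0.38. I'll switch to fine steps towards about 0.19 total.

Run:
```python
from push import *
push(-.40,-.75,.025,.185,n=10)
```

```text
-0.400 t34.32 tau 0.096 Fx -0.4 Fy -6.0 Fz -0.8  err x-0.08 y-0.45
-0.425 t34.65 tau 0.102 Fx -0.2 Fy -6.4 Fz -0.8  err x-0.09 y-0.63
-0.450 t34.98 tau 0.116 Fx 0.1 Fy -7.3 Fz -0.5  err x-0.15 y-0.81
-0.475 t35.32 tau 0.126 Fx -0.0 Fy -7.9 Fz -0.2  err x-0.21 y-0.98
-0.500 t35.65 tau 0.136 Fx 0.2 Fy -8.6 Fz 0.3  err x-0.26 y-1.18
-0.525 t35.98 tau 0.148 Fx 0.6 Fy -9.5 Fz 0.7  err x-0.32 y-1.37
-0.550 t36.32 tau 0.160 Fx 0.5 Fy -10.3 Fz 0.6  err x-0.42 y-1.60
-0.575 t36.65 tau 0.163 Fx 0.4 Fy -10.6 Fz 0.9  err x-0.47 y-1.78
-0.600 t36.98 tau 0.172 Fx 0.6 Fy -11.3 Fz 1.5  err x-0.53 y-1.94
-0.625 t37.32 tau 0.183 Fx 0.4 Fy -12.0 Fz 2.0  err x-0.66 y-2.17
-0.650 t37.65 tau 0.191 Fx 0.3 Fy -12.6 Fz 2.2  err x-0.74 y-2.36
LIMIT
```

Total torque is 0.19 N m, so about 0.14 above friction, in the middle of the tight band. I'll back off and check by camera.

Run:
```python
from h import *
p=bot.read_state()['tcp_pos']
bot.line_to(pp(-.65)-15*Y,velocity=40);st('back')
q=bot.read_state()['tcp_pos'];bot.line_to(q+[0,0,110],velocity=150)
bot.move_ptp(tin(45,0,215),Q);bot.pause(.2)
T=wristpose();np.save('T6.npy',T);save('wrist','pics/w6.png')
print(keypose('pics/w6.png',T));st()
save('scene','pics/s8.png',(200,60,380,220),4)
save('top','pics/t8.png')
```

```text
back t38.17 tcp [508.8  86.   50.4] F [-0.75 -0.13  0.01] M [ 0.005 -0.034 -0.041] w -0.2
{'n': 431, 'mean': array([-32.7,   0.1], dtype=float32), 'rect': ((-32.805206298828125, 0.17432022094726562), (11.297203063964844, 39.574851989746094), 66.5827865600586), 'phi': np.float32(-0.40669718)}
 t39.85 tcp [611.9  82.8 214.6] F [-0.18  0.58  0.73] M [-0.033 -0.003  0.054] w 0.4
```

View pics/w6.png

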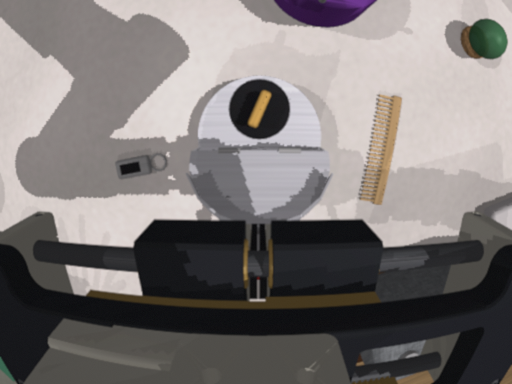

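View pics/s8.png

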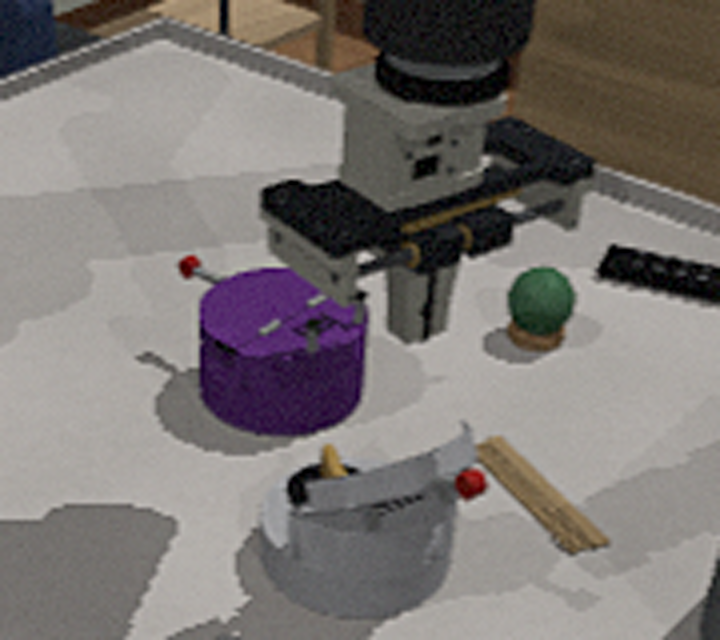

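The key rests at phi = -0.41, having sprung back slightly onto its stop. The lid is still propped and the gripper is clear. Comb and fob show no visible movement from the earlier view, and the ball is still on its ring. I'll hand the job in.

Run:
```python
from h import *
bot.close_job()
```

```text
the job is handed in; nothing more can be done
```

I opened the lid and wound the key until tight, then handed the job in at about 40 s of the 72 s allowed; no verdict was reported.

- **Lid:** I pinched the red grip and guided the lid round to its rest, which it met at about 2.63 rad. I released it there, and the last pictures show it still propped open.
- **Key:** I pushed the blade clockwise with closed fingers, because the gripper body could have hit the open lid if I had pinched and turned it. Friction read a steady 0.05 N m. The stop came up near -0.33 rad, and I backed off at 0.19 N m total, about 0.14 above friction. The camera then showed the key at -0.41 rad from a start of +0.49, which fits a small spring-back that leaves it tight. I could not measure the force left on the stop.
- **Last checks:** The gripper was clear of everything and the tool force was near zero. The comb and fob looked unmoved and the ball was still on its ring. I did not check the saucers and mug in the final pictures, but the arm was never near them while working at the tin.
- **Disagreement on the way:** My first finger-width guess of 21 mm per finger was wrong; contact showed about 14.5 mm. I corrected it before winding, and nothing was disturbed.

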